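# Pack away the clay tiles in stack-nest totes

### The arm

A 6-joint arm with a two-finger parallel gripper is mounted at the origin on the work surface. World frame = base frame: x ahead of the robot, y to its left, z up, the work surface at z = 0. Lengths are in m, angles in rad, forces in N, time in s.
With the tool pointing down it reaches from about 0.375 to 0.975 m from the base axis. Payload 3.8 kg.
Tool frame: the origin (TCP) lies midway between the tips of the shut fingers; the grasp point (between the pads) lies 19 mm behind it; z points along the fingers, y is the direction in which the jaws open and shut (so a half turn about z gives the same grasp; the last joint's range is limited). The gripper opens to 85 mm and grips with 20 to 120 N. Pads are 22 mm wide; open, the fingers measure 114 mm over their backs; the gripper's body (76 mm by 85 mm) begins 54 mm behind the grasp point. The pads swing forward as they close: fully open they stand 13 mm farther back than shut.
Start: joints at [1.187, 0.264, 1.604, -0, 1.274, -0.037], TCP at [0.229, 0.635, 0.231] pointing down, gripper open.
Joint ranges: [-2.63, 2.63], [-0.94, 2.18], [0.31, 2.57], [-1.31, 4.45], [0, 2.66], [-2.55, 2.55]. Speed limits (rad/s): [2.57, 2.57, 3.14, 3.14, 3.14, 3.14].

### API

Orientations are given as a rotation vector (axis times angle).
In Python, from workcell import bot gives the robot as it stands.
- The arm moves only by the shell command python3 -m inch 'ROWS' [FORCE]. ROWS is JSON, a list of rows, each an object of numbers: "dx", "dy", "dz": the shift along the tool's x, y, z in m; "ax", "ay", "az": the turn, a rotation vector about the tool's x, y, z in degrees; "fingers": the opening, from -1 (shut) to 1 (fully open). A call has 1 to 20 rows; each row is the pose to reach, as a shift and turn from the pose measured when the call began, along the tool's axes at that moment; what a row does not reach only later rows make up. A row lasts 1/8 s, in which the tool goes at most 62.5 mm and 10.7 degrees, less where a joint would pass 70% of its speed; a pose out of reach is approached as far as the arm can. A call with a gripper value outside its range is refused whole. The fingers move at their own pace and stop on an object; FORCE is the grip in N (left out, the last holds). Time passes only in rows, so rows that repeat a pose let the fingers close. It gives the time, the measured TCP pose, the force and the opening at its end, in the units of the state.
- bot.read_state(): the state, without advancing time (a new reading comes with each control period).
- bot.read_camera(name): name is "scene" or "top" or "wrist"; returns (picture, depth): 400x640x3 uint8, blue, green, red; 400x640 float32, m along the optical axis (not along the pixel's ray), 0 where there is no reading.
- bot.get_calibration(name): a dict with "intrinsics" (3x3 intrinsics, pixels), "distortion" ([k1, k2, p1, p2, k3] as OpenCV has them; the pictures are not rectified), "view" (4x4, takes a point from world to camera coordinates). Camera axes: x right, y down, z forward; pixel columns grow to the right and rows downward; lengths in m; the calibration is good to about 2 mm. A picture is of the moment at which its call begins: read the wrist's pose just before it. get_calibration takes no time and is no camera call; for the wrist camera it gives the pose at the moment of the call.
- bot.finish_job(): hands the job in, once; it reports no verdict.
Trained networks look in the newest picture that a camera, given by its name, has taken for a name from the list of things; names that differ only in an ending like _2 or _b are one class to them, and where a whole thing is asked for, a point or a joint stands for the part that bears it (a point fixed in the world has none). Each returns a list of dicts, best first, with "p" (0 to 1); they miss things now and then, are a little off and sometimes report something else, mostly with a low value. They report only what shows in the picture. A call takes as long as a camera call. They do not tell look-alikes from the thing itself.
- bot.masks_of(camera, thing): "region" (400x640 bool, what is visible of it) and "box" ([left, top, right, bottom] in pixels, round what is visible of it).
The state is a dict: "time": time; "q": joint angles; "joint_vel": joint speeds; "joint_torque": joint torques, N m; "tool_pos": TCP position; "tcp_rot": TCP orientation; "wrist_force": force on the tool from outside, world axes, zero at the start; "torque": the same for the moment, N m; "width": opening from 0.0 (shut) to 1.0 (fully open).
Only numpy, scipy, OpenCV 4.12 (cv2) and the standard library are available. Lean on these libraries where they do the work, as an engineer would, in place of code of your own. Each camera call takes 0.05 s, during which the arm holds its last target. There are 200 camera calls.

### The job

Lay the loose clay tile flat on the shelves of the bottom tote (the one on the round board), in the open space between its ledges. Then stack the tote that holds a tile on the bottom tote, and the empty tote on top of that, each turned so that its low front is over the high back of the tote below and it stacks rather than nests onto the tile, with all studs fully home in the feet. Keep the stack on the round board, keep the tiles in their totes, and leave the rolling pin, brush jar and mallet where they are.

Things in the scene. Friction and masses are not known exactly. Their poses are not given: they have to be found in the camera images.
- bottom_tote_mid (a point): Open grey plastic stack-nest tote, 180 x 64 x 60 mm high, loose on the round board, empty; foot of the stack. Point: its centre, 30 mm above its underside; x along its length to its FRONT, the end with a low wall and a lip sticking out 15 mm (the back wall is full height), z up. All three totes are alike; the upper half (30 to 60 mm up) has vertical outer long walls 64 mm apart, 3 mm thick: grip across these at mid-length.
- bottom_tote_stud (a point): Foot of one stud on the bottom tote's rim, at x 68, y 21.5, z 60 mm from its underside. Every tote has four 8 mm thick ledges flush with its rim, 26 mm long, at x = +68 and -36 mm on both sides, 36 mm apart across; on each a tapered stud 9 mm wide, 6 mm high.
- bottom_tote_foot (a point): Underside of one foot of the bottom tote, at x -68, y 20.5, z 0 mm. Every tote has four feet, 30 mm long, 52 mm over both sides, at x = -68 and +36 mm, each with a 14 mm gap that takes a stud with 2 mm play. Between them is a 30 mm wide trough; above, at 33 mm, two inner shelves.
- tile_bed (a point): Point in the bottom tote at shelf height (33 mm above its underside, 3 mm above its centre point) and 16 mm in front of mid-length: the middle of the space, 78 mm long and 58 mm wide, between the ledges, where the loose tile lies with its 60 mm side along the tote. Axes as the tote's.
- full_tote_mid (a point): Like tote, 0.2 to 0.35 kg, on the table with a clay tile in it; goes second. Point: its centre, 30 mm above its underside; x along its length to its FRONT, the end with a low wall and a lip sticking out 15 mm (the back wall is full height), z up. Turned end for end over the tote below and centred, its feet stand on the ledges with the studs in: pitch 60 mm (up to 66 while studs are not in). Facing the same way it nests about 30 mm deep.
- empty_tote_mid (a point): Like tote, 0.2 to 0.35 kg, empty, on the table; goes on top, turned end for end over the second one, again at a pitch of 60 mm. Point: its centre, 30 mm above its underside; x along its length to its FRONT, the end with a low wall and a lip sticking out 15 mm (the back wall is full height), z up. 
- loose_tile_mid (a point): Unglazed terracotta clay tile, 60 x 44 x 18 mm (x, y, z), about 90 g; the point is its centre, 9 mm above its underside; x along the 60 mm side. It lies flat on the table, near the robot, and is to be gripped across its 60 mm length so that the fingers fit lengthwise in the tote, between the ledges.
- packed_tile_mid (a point): Unglazed terracotta clay tile, 60 x 44 x 18 mm (x, y, z), about 90 g; the point is its centre, 9 mm above its underside; x along the 60 mm side. It lies loose on the shelves of the full tote and stays there.
- bat: Fixed round plywood board, 200 mm across, 18 mm thick, flat on the table, under the bottom tote; origin at the centre of its underside.
- rolling_pin: Bystander: wooden rolling pin, 344 mm long, 48 mm thick, on the table's far side; origin under its middle.
- brush_jar: Bystander: white ceramic jar, 76 mm wide, 85 mm high, with brushes to 190 mm; origin under its centre.
- wood_mallet: Bystander: wooden mallet lying flat, head 56 x 100 x 56 mm, handle 170 mm long; origin on the table at the joint of head and handle.
Not all that is in view belongs to the job. Leave any black look-alike of the part that bears loose_tile_mid alone. There is more than one size of the bat; the job needs the largest.

How it is judged:
By the outcome, as a careful person would: the job done as asked, in the order asked, and still so for the second after the job is handed in, with the robot touching nothing.
It also fails if it takes over 72 s, if anything falls off the work surface, if the arm or the gripper's body presses on something with over 40 N, if the wrist force passes 120 N, or if a joint passes its speed limit or range.

## Working session

There is one attempt and no reset: what is moved stays moved. The work goes in short steps, Python scripts to look and compute and a shell command to move; the robot and the scene stay as the last step left them, time stands still between calls to the robot, and variables do not carry over. Pictures are saved under pics/ and viewed, about 8 in all and at most 12, crops included, and the job is handed in when it is done.

```bash
mkdir -p pics; ls; python3 - <<'E'
from workcell import bot
import cv2,numpy as np
s=bot.read_state();print({k:np.round(v,3).tolist() for k,v in s.items()})
a,d=bot.read_camera("top");b,d2=bot.read_camera("scene")
cv2.imwrite("pics/top.png",a);cv2.imwrite("pics/scene.png",b)
for c in("top","scene"):
    k=bot.get_calibration(c);print(c,np.round(k["intrinsics"],1).tolist(),k["distortion"],np.round(k["view"],3).tolist())
for t in["bottom_tote_mid","full_tote_mid","empty_tote_mid","loose_tile_mid","packed_tile_mid","bat"]:
    print(t,[(round(float(m["p"]),2),np.round(m["box"]).tolist()) for m in bot.masks_of("top",t)])
E
```

```text
pics
{'time': 0.0, 'q': [1.187, 0.265, 1.605, 0.0, 1.274, -0.037], 'joint_vel': [0.0, 0.001, 0.001, -0.001, 0.0, -0.0], 'joint_torque': [-0.001, -51.512, -36.73, -0.0, 0.013, 0.0], 'tool_pos': [0.229, 0.634, 0.23], 'tcp_rot': [-0.542, -3.094, 0.003], 'wrist_force': [0.244, -0.899, -0.183], 'torque': [0.016, -0.02, 0.04], 'width': 0.996}
top [[411.2, 0.0, 322.0], [0.0, 411.2, 199.7], [0.0, 0.0, 1.0]] [-0.07745501  0.          0.          0.          0.        ] [[0.024, -1.0, -0.002, -0.007], [-0.998, -0.023, -0.061, 0.544], [0.061, 0.004, -0.998, 1.178], [0.0, 0.0, 0.0, 1.0]]
scene [[364.0, 0.0, 315.0], [0.0, 364.0, 199.3], [0.0, 0.0, 1.0]] [-0.06345851  0.          0.          0.          0.        ] [[0.107, 0.994, 0.021, -0.051], [0.539, -0.04, -0.842, -0.214], [-0.836, 0.101, -0.54, 1.494], [0.0, 0.0, 0.0, 1.0]]
bottom_tote_mid [(0.67, [293.0, 166.0, 364.0, 194.0])]
full_tote_mid [(0.7, [408.0, 196.0, 464.0, 260.0]), (0.37, [295.0, 166.0, 364.0, 193.0])]
empty_tote_mid [(0.83, [197.0, 166.0, 227.0, 241.0])]
loose_tile_mid [(0.7, [338.0, 248.0, 359.0, 274.0]), (0.67, [304.0, 231.0, 328.0, 248.0]), (0.6, [272.0, 244.0, 283.0, 268.0])]
packed_tile_mid [(0.57, [414.0, 214.0, 440.0, 236.0])]
bat [(0.98, [385.0, 273.0, 436.0, 323.0]), (0.85, [198.0, 270.0, 250.0, 322.0]), (0.62, [294.0, 144.0, 357.0, 211.0])]
```

```bash
python3 - <<'E'
import cv2
a=cv2.imread("pics/top.png");cv2.imwrite("pics/topc.png",cv2.resize(a[100:340,170:490],None,fx=2.5,fy=2.5,interpolation=2))
E
```

```text
(no output)
```

View pics/topc.png

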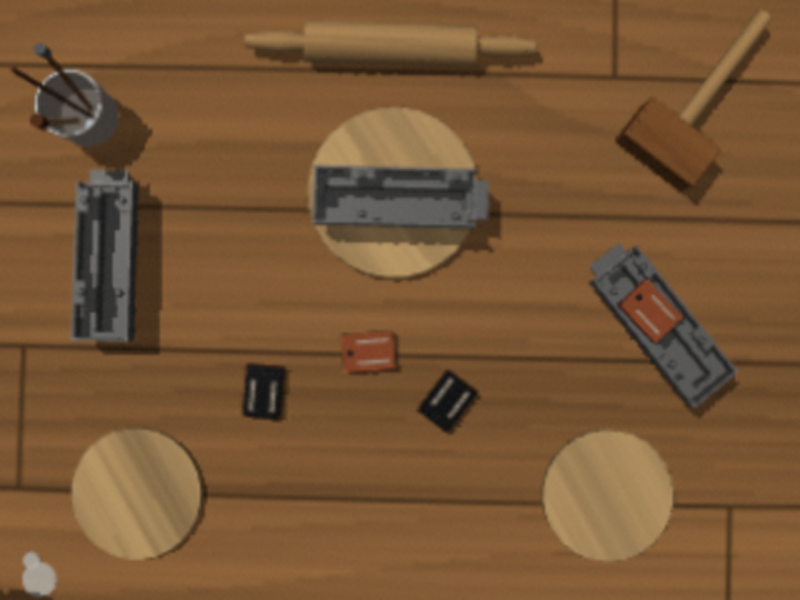

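View pics/scene.png

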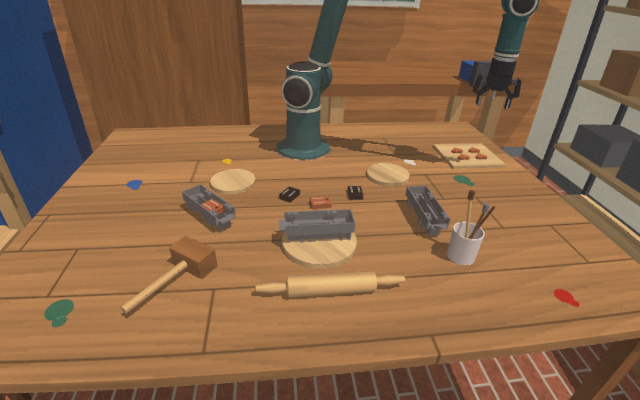

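```bash
cat > h.py <<'E'
from workcell import bot
import cv2,numpy as np
from scipy.spatial.transform import Rotation as R
def look(cam,save=None):
    K=bot.get_calibration(cam);im,d=bot.read_camera(cam)
    if save: cv2.imwrite(f"pics/{save}.png",im)
    v,u=np.mgrid[:400,:640]
    n=cv2.undistortPoints(np.stack([u,v],-1).reshape(-1,1,2).astype(np.float32),K["intrinsics"],np.array(K["distortion"])).reshape(400,640,2)
    P=np.dstack([n*d[...,None],d]);T=np.linalg.inv(K["view"])
    W=P@T[:3,:3].T+T[:3,3];W[d==0]=np.nan
    return im,d,W
def rect(p):
    """minAreaRect of xy points (m): centre, long, short, angle of long axis (deg)"""
    (cx,cy),(w,h),a=cv2.minAreaRect((p[:,:2]*1000).astype(np.float32))
    if w<h: w,h,a=h,w,a+90
    a=(a+90)%180-90
    return round(cx,1),round(cy,1),round(w,1),round(h,1),round(a,2)
def go(x,y,z,axis_deg,flip=False):
    """rows for TCP to x,y,z (mm), tool down, jaw axis (tool y) along axis_deg in world (mod 180: nearest)"""
    s=bot.read_state();R0=R.from_rotvec(s["tcp_rot"]);best=None
    for k in(0,180):
        t=np.deg2rad(axis_deg+k);yv=np.array([np.cos(t),np.sin(t),0]);zv=np.array([0,0,-1.]);xv=np.cross(yv,zv)
        Q=R.from_matrix(np.stack([xv,yv,zv],1));r=(R0.inv()*Q).as_rotvec(degrees=True)
        if best is None or (np.linalg.norm(r)<np.linalg.norm(best))!=flip: best=r
    d=R0.inv().apply(np.array([x,y,z])/1000-s["tool_pos"])
    print("t",round(float(s["time"]),2),"pos",np.round(np.array(s["tool_pos"])*1000,1),"w",round(float(s["width"]),3),"q6",round(float(s["q"][5]),2),"-> d(m)",np.round(d,4),"a(deg)",np.round(best,2))
E
python3 - <<'E'
from h import *
im,d,W=look("top")
for t,lo,hi in[("bottom_tote_mid",.068,.1),("full_tote_mid",.05,.08),("empty_tote_mid",.05,.08),("loose_tile_mid",.012,.03),("packed_tile_mid",.03,.07),("bat",.01,.03)]:
    for m in bot.masks_of("top",t):
        p=W[m["region"]];p=p[np.isfinite(p[:,0])];q=p[(p[:,2]>lo)&(p[:,2]<hi)]
        if len(q)>10: print(t,round(float(m["p"]),2),rect(q),"all",rect(p),"z",np.round(np.percentile(q[:,2],[5,50,95]),3), im[m["region"]].mean(0).round())
    
i2,d2,W2=look("wrist","w0");print(bot.get_calibration("wrist"))
go(560,0,250,0)
E
```

```text
bottom_tote_mid 0.78 (601.3, -9.1, 180.0, 64.6, 89.86) all (606.8, -15.6, 210.1, 75.9, -89.97) z [0.071 0.079 0.084] [75. 79. 82.]
full_tote_mid 0.91 (462.7, -315.4, 180.5, 66.3, 39.62) all (468.5, -310.6, 195.6, 66.3, 39.62) z [0.052 0.061 0.066] [70. 72. 73.]
full_tote_mid 0.74 (601.3, -16.0, 191.4, 64.6, 89.86) all (601.3, -12.8, 197.9, 64.6, 89.86) z [0.051 0.056 0.079] [76. 79. 80.]
loose_tile_mid 0.65 (377.5, 137.0, 60.2, 44.3, -3.56) all (377.5, 137.0, 60.2, 44.3, -3.56) z [0.016 0.019 0.023] [35. 38. 42.]
loose_tile_mid 0.59 (425.5, 15.7, 54.9, 43.3, -88.54) all (425.5, 15.7, 54.9, 43.3, -88.54) z [0.016 0.019 0.023] [ 50.  74. 129.]
loose_tile_mid 0.57 (371.2, -74.3, 59.4, 44.7, -35.4) all (371.2, -74.3, 59.4, 44.7, -35.4) z [0.016 0.02  0.023] [34. 37. 41.]
bat 0.79 (612.5, -7.8, 197.2, 181.1, 1.91) all (613.4, -5.4, 199.0, 182.5, -0.87) z [0.016 0.019 0.023] [ 83. 123. 151.]
bat 0.68 (265.3, -263.5, 150.4, 148.8, 14.85) all (265.3, -265.4, 153.7, 151.1, 83.99) z [0.012 0.015 0.019] [ 87. 130. 161.]
bat 0.63 (254.7, 283.3, 151.0, 147.8, -43.46) all (253.2, 284.3, 155.5, 155.0, 15.81) z [0.011 0.015 0.019] [ 84. 126. 155.]
{'intrinsics': array([[298.39628624,   0.        , 319.93951632],
       [  0.        , 298.39628624, 201.13119075],
       [  0.        ,   0.        ,   1.        ]]), 'distortion': array([0.00506005, 0.        , 0.        , 0.        , 0.        ]), 'view': array([[ 3.40012738e-01,  9.40420813e-01,  1.81635878e-04,
        -6.74780822e-01],
       [ 8.98409745e-01, -3.24880547e-01,  2.95486987e-01,
        -3.89220724e-02],
       [ 2.77941123e-01, -1.00306156e-01, -9.55346747e-01,
         3.78642818e-01],
       [ 0.00000000e+00,  0.00000000e+00,  0.00000000e+00,
         1.00000000e+00]])}
t 0.8 pos [229.4 634.8 231.3] w 0.999 q6 -0.04 -> d(m) [-0.5267 -0.4847 -0.0187] a(deg) [ 0.   -0.   70.13]
```

```bash
python3 - <<'E'
from h import *
go(400,15.7,200,90)
E
```

```text
t 0.8 pos [229.4 634.8 231.3] w 0.999 q6 -0.04 -> d(m) [-0.3709 -0.5243  0.0313] a(deg) [  0.    -0.   -19.87]
```

```bash
r='{"dx":-0.371,"dy":-0.524,"dz":0.031,"az":-19.9,"fingers":1}'; python3 -m inch '[{"dx":-0.371,"dy":-0.524,"dz":0.031,"az":-19.9,"fingers":1},{"dx":-0.371,"dy":-0.524,"dz":0.031,"az":-19.9},{"dx":-0.371,"dy":-0.524,"dz":0.031,"az":-19.9},{"dx":-0.371,"dy":-0.524,"dz":0.031,"az":-19.9},{"dx":-0.371,"dy":-0.524,"dz":0.031,"az":-19.9},{"dx":-0.371,"dy":-0.524,"dz":0.031,"az":-19.9},{"dx":-0.371,"dy":-0.524,"dz":0.031,"az":-19.9},{"dx":-0.371,"dy":-0.524,"dz":0.031,"az":-19.9},{"dx":-0.371,"dy":-0.524,"dz":0.031,"az":-19.9},{"dx":-0.371,"dy":-0.524,"dz":0.031,"az":-19.9},{"dx":-0.371,"dy":-0.524,"dz":0.031,"az":-19.9},{"dx":-0.371,"dy":-0.524,"dz":0.031,"az":-19.9},{"dx":-0.371,"dy":-0.524,"dz":0.031,"az":-19.9},{"dx":-0.371,"dy":-0.524,"dz":0.031,"az":-19.9}]' 60
python3 - <<'E'
from h import *
im,d,W=look("wrist","w1")
for t in["loose_tile_mid","bottom_tote_mid"]:
    for m in bot.masks_of("wrist",t):
        p=W[m["region"]];p=p[np.isfinite(p[:,0])]
        lo=np.percentile(p[:,2],90)-.008
        q=p[p[:,2]>lo]
        print(t,round(float(m["p"]),2),np.round(m["box"]),rect(q),"z",np.round(np.percentile(q[:,2],[5,50,95]),4), im[m["region"]].mean(0).round())
E
```

```text
loose_tile_mid 0.87 [ 22. 349.  53. 375.] (274.0, 342.0, 487.5, 21.1, -68.39) z [0.0119 0.0171 0.0189] [34. 36. 39.]invalid input at $[0]: expected keys dx, dy, dz, ax, ay, az, fingers
```

View pics/w1.png

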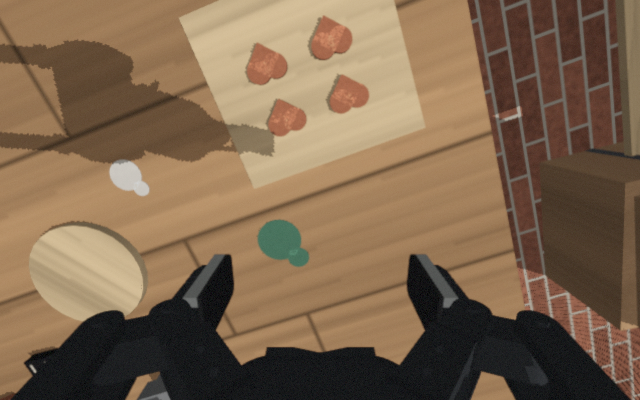

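```bash
python3 -m inch '[{"dx":-0.371,"dy":-0.524,"dz":0.031,"ax":0,"ay":0,"az":-19.9,"fingers":1},{"dx":-0.371,"dy":-0.524,"dz":0.031,"ax":0,"ay":0,"az":-19.9,"fingers":1},{"dx":-0.371,"dy":-0.524,"dz":0.031,"ax":0,"ay":0,"az":-19.9,"fingers":1},{"dx":-0.371,"dy":-0.524,"dz":0.031,"ax":0,"ay":0,"az":-19.9,"fingers":1},{"dx":-0.371,"dy":-0.524,"dz":0.031,"ax":0,"ay":0,"az":-19.9,"fingers":1},{"dx":-0.371,"dy":-0.524,"dz":0.031,"ax":0,"ay":0,"az":-19.9,"fingers":1},{"dx":-0.371,"dy":-0.524,"dz":0.031,"ax":0,"ay":0,"az":-19.9,"fingers":1},{"dx":-0.371,"dy":-0.524,"dz":0.031,"ax":0,"ay":0,"az":-19.9,"fingers":1},{"dx":-0.371,"dy":-0.524,"dz":0.031,"ax":0,"ay":0,"az":-19.9,"fingers":1},{"dx":-0.371,"dy":-0.524,"dz":0.031,"ax":0,"ay":0,"az":-19.9,"fingers":1},{"dx":-0.371,"dy":-0.524,"dz":0.031,"ax":0,"ay":0,"az":-19.9,"fingers":1},{"dx":-0.371,"dy":-0.524,"dz":0.031,"ax":0,"ay":0,"az":-19.9,"fingers":1},{"dx":-0.371,"dy":-0.524,"dz":0.031,"ax":0,"ay":0,"az":-19.9,"fingers":1}]' 60
cat > m.py <<'E'
from h import *
import sys
# m.py save thing...
im,d,W=look("wrist",sys.argv[1])
for t in sys.argv[2:]:
    for m in bot.masks_of("wrist",t):
        p=W[m["region"]];p=p[np.isfinite(p[:,0])]
        q=p[p[:,2]>np.percentile(p[:,2],90)-.008]
        print(t,round(float(m["p"]),2),np.round(m["box"]),rect(q),"z",np.round(np.percentile(q[:,2],[5,50,95]),4), im[m["region"]].mean(0).round())
E
python3 m.py w2 loose_tile_mid bottom_tote_mid
```

```text
time: 2.58
tool_pos: [0.4001, 0.0165, 0.2004]
tcp_rot: [-0.001, 3.142, 0.001]
wrist_force: [-0.6, 0.0, -1.0]
width: 1.001
loose_tile_mid 0.62 [296. 182. 353. 221.] (428.9, 18.6, 59.9, 44.1, -84.02) z [0.0159 0.0175 0.0187] [ 91. 118. 171.]
loose_tile_mid 0.6 [406. 133. 457. 190.] (380.1, 139.2, 60.0, 45.2, -4.33) z [0.0155 0.0175 0.0188] [74. 77. 80.]
bottom_tote_mid 0.97 [220. 315. 385. 365.] (485.9, -0.2, 204.8, 176.2, -2.43) z [0.0698 0.0759 0.0841] [75. 75. 75.]
```

View pics/w2.png

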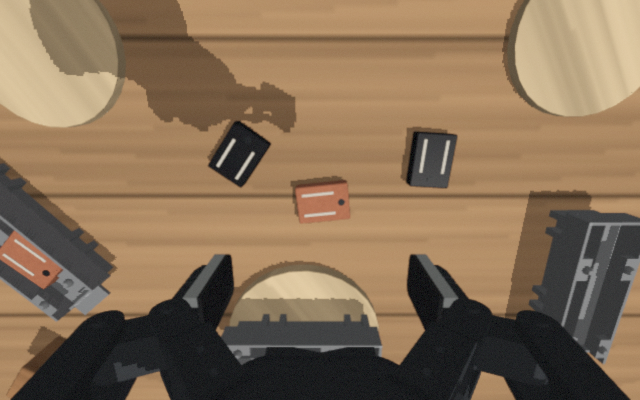

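```bash
python3 - <<'E'
from h import *
go(428,18,-2,96)
E
```

```text
t 2.73 pos [400.1  16.9 200.4] w 0.997 q6 -1.59 -> d(m) [-0.0279  0.0009  0.2024] a(deg) [ 0.01  0.01 -5.85]
```

```bash
python3 -m inch '[{"dx":-0.028,"dy":0.001,"dz":0.06,"ax":0,"ay":0,"az":-5.9,"fingers":1},{"dx":-0.028,"dy":0.001,"dz":0.12,"ax":0,"ay":0,"az":-5.9,"fingers":1},{"dx":-0.028,"dy":0.001,"dz":0.165,"ax":0,"ay":0,"az":-5.9,"fingers":1},{"dx":-0.028,"dy":0.001,"dz":0.19,"ax":0,"ay":0,"az":-5.9,"fingers":1},{"dx":-0.028,"dy":0.001,"dz":0.202,"ax":0,"ay":0,"az":-5.9,"fingers":1},{"dx":-0.028,"dy":0.001,"dz":0.202,"ax":0,"ay":0,"az":-5.9,"fingers":1},{"dx":-0.028,"dy":0.001,"dz":0.202,"ax":0,"ay":0,"az":-5.9,"fingers":0.1},{"dx":-0.028,"dy":0.001,"dz":0.202,"ax":0,"ay":0,"az":-5.9,"fingers":0.1},{"dx":-0.028,"dy":0.001,"dz":0.202,"ax":0,"ay":0,"az":-5.9,"fingers":0.1},{"dx":-0.028,"dy":0.001,"dz":0.202,"ax":0,"ay":0,"az":-5.9,"fingers":0.1}]' 60; python3 -m inch '[{"dx":0,"dy":0,"dz":-0.04,"ax":0,"ay":0,"az":0,"fingers":0.1},{"dx":0,"dy":0,"dz":-0.1,"ax":0,"ay":0,"az":0,"fingers":0.1},{"dx":0,"dy":0,"dz":-0.15,"ax":0,"ay":0,"az":0,"fingers":0.1},{"dx":0,"dy":0,"dz":-0.17,"ax":0,"ay":0,"az":0,"fingers":0.1},{"dx":0,"dy":0,"dz":-0.17,"ax":0,"ay":0,"az":0,"fingers":0.1}]'; python3 m.py w3 loose_tile_mid bottom_tote_mid;python3 -c "
from h import *
go(592,-20,170,90)"
```

```text
time: 3.98
tool_pos: [0.4301, 0.0181, 0.0002]
tcp_rot: [-0.165, 3.133, 0.0]
wrist_force: [-0.1, 0.6, 6.6]
width: 0.686
time: 4.6
tool_pos: [0.4312, 0.0179, 0.1729]
tcp_rot: [-0.165, 3.127, -0.0]
wrist_force: [-0.0, -0.2, -1.6]
width: 0.684
loose_tile_mid 0.91 [194.  76. 269. 152.] (373.6, -73.8, 60.5, 44.6, -35.31) z [0.016  0.0175 0.0188] [37. 38. 40.]
loose_tile_mid 0.74 [416. 112. 480. 178.] (379.7, 139.4, 60.9, 45.4, -3.74) z [0.0157 0.0175 0.0188] [75. 78. 81.]
loose_tile_mid 0.65 [255. 221. 384. 310.] (430.2, 17.0, 59.9, 44.7, -83.88) z [0.1878 0.19   0.1911] [ 78. 100. 149.]
bottom_tote_mid 0.93 [191. 307. 372. 381.] (535.6, -35.4, 189.8, 167.6, -66.41) z [0.07   0.0763 0.0788] [85. 85. 85.]
t 4.75 pos [428.2  18.  168.8] w 0.687 q6 -1.69 -> d(m) [-0.1589 -0.055  -0.0009] a(deg) [0.02 0.1  6.03]
```

View pics/w3.png

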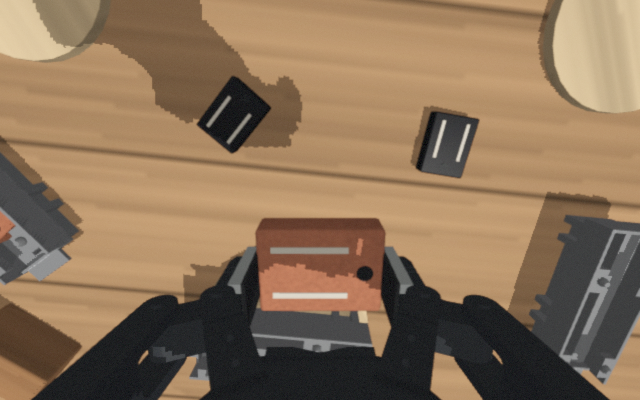

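```bash
python3 -m inch '[{"dx":-0.06,"dy":-0.055,"dz":-0.04,"ax":0,"ay":0,"az":6,"fingers":0.1},{"dx":-0.12,"dy":-0.055,"dz":-0.06,"ax":0,"ay":0,"az":6,"fingers":0.1},{"dx":-0.18,"dy":-0.055,"dz":-0.06,"ax":0,"ay":0,"az":6,"fingers":0.1},{"dx":-0.235,"dy":-0.055,"dz":-0.06,"ax":0,"ay":0,"az":6,"fingers":0.1},{"dx":-0.265,"dy":-0.055,"dz":-0.06,"ax":0,"ay":0,"az":6,"fingers":0.1},{"dx":-0.265,"dy":-0.055,"dz":-0.06,"ax":0,"ay":0,"az":6,"fingers":0.1},{"dx":-0.265,"dy":-0.055,"dz":-0.06,"ax":0,"ay":0,"az":6,"fingers":0.1}]'; python3 m.py w4 loose_tile_mid bottom_tote_mid bat;python3 -c "
from h import *
go(604,-23,160,90)"
```

```text
time: 5.62
tool_pos: [0.6959, -0.0088, 0.2265]
tcp_rot: [0.001, -3.138, -0.001]
wrist_force: [-0.3, -0.9, -1.6]
width: 0.681
loose_tile_mid 0.74 [255. 221. 387. 308.] (695.1, -9.6, 60.0, 44.7, -89.8) z [0.2416 0.2436 0.2446] [ 69.  90. 135.]
bottom_tote_mid 0.57 [213.  50. 428. 127.] (603.6, -6.1, 180.3, 64.6, 89.72) z [0.0718 0.0774 0.082 ] [115. 115. 114.]
bottom_tote_mid 0.24 [240.   1. 406. 192.] (615.9, -0.5, 199.4, 189.6, -9.67) z [0.0162 0.0175 0.0188] [148. 184. 205.]
bat 0.67 [240.   0. 408. 191.] (615.9, -0.6, 199.4, 188.4, -10.08) z [0.0162 0.0175 0.0187] [148. 184. 206.]
t 5.83 pos [696.3  -9.  229.3] w 0.682 q6 -1.62 -> d(m) [ 0.0924 -0.014   0.0692] a(deg) [0.02 0.07 0.02]
```

View pics/w4.png

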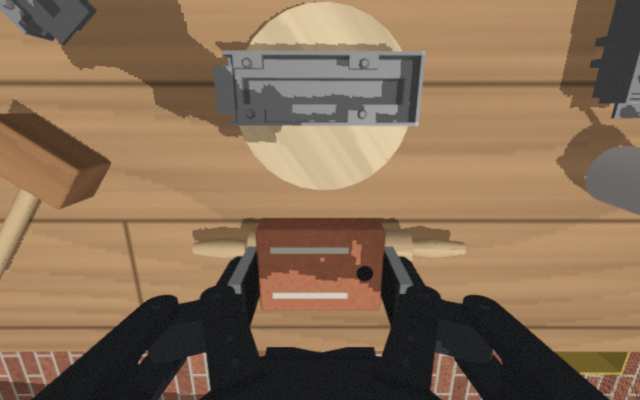

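```bash
python3 -m inch '[{"dx":0.05,"dy":-0.0125,"dz":0.02,"ax":0,"ay":0,"az":0,"fingers":0.1},{"dx":0.092,"dy":-0.0125,"dz":0.06,"ax":0,"ay":0,"az":0,"fingers":0.1},{"dx":0.092,"dy":-0.0125,"dz":0.1,"ax":0,"ay":0,"az":0,"fingers":0.1},{"dx":0.092,"dy":-0.0125,"dz":0.11,"ax":0,"ay":0,"az":0,"fingers":0.1},{"dx":0.092,"dy":-0.0125,"dz":0.13,"ax":0,"ay":0,"az":0,"fingers":0.1},{"dx":0.092,"dy":-0.0125,"dz":0.15,"ax":0,"ay":0,"az":0,"fingers":0.1},{"dx":0.092,"dy":-0.0125,"dz":0.165,"ax":0,"ay":0,"az":0,"fingers":0.1},{"dx":0.092,"dy":-0.0125,"dz":0.169,"ax":0,"ay":0,"az":0,"fingers":0.1},{"dx":0.092,"dy":-0.0125,"dz":0.17,"ax":0,"ay":0,"az":0,"fingers":0.1}]';python3 -c "
from h import *
go(604.5,-21.5,54,90);print(bot.read_state()['wrist_force'])"
```

```text
time: 6.95
tool_pos: [0.6047, -0.0214, 0.059]
tcp_rot: [-0.001, 3.141, 0.001]
wrist_force: [-0.1, 0.4, -0.8]
width: 0.686
t 6.95 pos [604.7 -21.4  59. ] w 0.686 q6 -1.65 -> d(m) [ 0.0002 -0.0001  0.005 ] a(deg) [0.02 0.06 0.02]
[-0.12018517  0.41869119 -0.840501  ]
```

```bash
python3 -m inch '[{"dx":0,"dy":0,"dz":0.003,"ax":0,"ay":0,"az":0,"fingers":0.1},{"dx":0,"dy":0,"dz":0.005,"ax":0,"ay":0,"az":0,"fingers":0.1},{"dx":0,"dy":0,"dz":0.005,"ax":0,"ay":0,"az":0,"fingers":0.1}]'
```

```text
time: 7.32
tool_pos: [0.6048, -0.0214, 0.0541]
tcp_rot: [-0.001, 3.14, 0.001]
wrist_force: [-0.1, -0.3, -0.8]
width: 0.683
```

```bash
python3 -m inch '[{"dx":0,"dy":0,"dz":0.002,"ax":0,"ay":0,"az":0,"fingers":0.1},{"dx":0,"dy":0,"dz":0.003,"ax":0,"ay":0,"az":0,"fingers":0.1},{"dx":0,"dy":0,"dz":0.003,"ax":0,"ay":0,"az":0,"fingers":0.1}]'
```

```text
time: 7.7
tool_pos: [0.6048, -0.0214, 0.0513]
tcp_rot: [-0.001, 3.14, 0.001]
wrist_force: [-0.3, 0.9, 1.5]
width: 0.686
```

```bash
python3 -m inch '[{"dx":0,"dy":0,"dz":0,"ax":0,"ay":0,"az":0,"fingers":1},{"dx":0,"dy":0,"dz":0,"ax":0,"ay":0,"az":0,"fingers":1},{"dx":0,"dy":0,"dz":0,"ax":0,"ay":0,"az":0,"fingers":1},{"dx":0,"dy":0,"dz":0,"ax":0,"ay":0,"az":0,"fingers":1},{"dx":0,"dy":0,"dz":-0.03,"ax":0,"ay":0,"az":0,"fingers":1},{"dx":0,"dy":0,"dz":-0.08,"ax":0,"ay":0,"az":0,"fingers":1},{"dx":0,"dy":0,"dz":-0.14,"ax":0,"ay":0,"az":0,"fingers":1},{"dx":0,"dy":0,"dz":-0.17,"ax":0,"ay":0,"az":0,"fingers":1}]';python3 - <<'E'
from h import *
f=np.deg2rad(39.6)
go(465-40*np.cos(f),-313-40*np.sin(f),220,-50.4,flip=False)
go(465-40*np.cos(f),-313-40*np.sin(f),220,-50.4,flip=True)
im,d,W=look("top","top2")
for m in bot.masks_of("top","loose_tile_mid")+bot.masks_of("top","empty_tote_mid"):
    p=W[m["region"]];p=p[np.isfinite(p[:,0])];q=p[p[:,2]>np.percentile(p[:,2],90)-.008];print(m["p"],rect(q),np.median(q[:,2]),im[m["region"]].mean(0).round())
E
```

```text
time: 8.7
tool_pos: [0.6064, -0.0216, 0.2258]
tcp_rot: [-0.001, 3.134, -0.0]
wrist_force: [-0.1, -0.6, 0.1]
width: 0.999
t 8.7 pos [606.4 -21.6 225.8] w 0.999 q6 -1.65 -> d(m) [ 0.1724 -0.3168  0.0046] a(deg) [ -0.15   0.4  -39.58]
t 8.7 pos [606.4 -21.6 225.8] w 0.999 q6 -1.65 -> d(m) [ 0.1724 -0.3168  0.0046] a(deg) [  0.51   0.19 140.42]
0.55 (377.9, 135.8, 58.2, 43.3, 0.53) 0.019366303189135237 [39. 42. 46.]
0.5 (585.9, -22.6, 60.5, 38.8, 78.43) 0.07012303728559588 [ 51.  71. 119.]
0.81 (522.9, 320.0, 181.1, 67.5, 0.33) 0.06087707887649341 [73. 75. 77.]
```

```bash
python3 -m inch '[{"dx":0.172,"dy":-0.317,"dz":0.005,"ax":0,"ay":0,"az":140.4,"fingers":1},{"dx":0.172,"dy":-0.317,"dz":0.005,"ax":0,"ay":0,"az":140.4,"fingers":1},{"dx":0.172,"dy":-0.317,"dz":0.005,"ax":0,"ay":0,"az":140.4,"fingers":1},{"dx":0.172,"dy":-0.317,"dz":0.005,"ax":0,"ay":0,"az":140.4,"fingers":1},{"dx":0.172,"dy":-0.317,"dz":0.005,"ax":0,"ay":0,"az":140.4,"fingers":1},{"dx":0.172,"dy":-0.317,"dz":0.005,"ax":0,"ay":0,"az":140.4,"fingers":1},{"dx":0.172,"dy":-0.317,"dz":0.005,"ax":0,"ay":0,"az":140.4,"fingers":1},{"dx":0.172,"dy":-0.317,"dz":0.005,"ax":0,"ay":0,"az":140.4,"fingers":1},{"dx":0.172,"dy":-0.317,"dz":0.005,"ax":0,"ay":0,"az":140.4,"fingers":1},{"dx":0.172,"dy":-0.317,"dz":0.005,"ax":0,"ay":0,"az":140.4,"fingers":1},{"dx":0.172,"dy":-0.317,"dz":0.005,"ax":0,"ay":0,"az":140.4,"fingers":1},{"dx":0.172,"dy":-0.317,"dz":0.005,"ax":0,"ay":0,"az":140.4,"fingers":1},{"dx":0.172,"dy":-0.317,"dz":0.005,"ax":0,"ay":0,"az":140.4,"fingers":1},{"dx":0.172,"dy":-0.317,"dz":0.005,"ax":0,"ay":0,"az":140.4,"fingers":1},{"dx":0.172,"dy":-0.317,"dz":0.005,"ax":0,"ay":0,"az":140.4,"fingers":1}]';python3 m.py w5 full_tote_mid packed_tile_mid; python3 - <<'E'
from h import *
im,d,W=look("top","top3")
for m in bot.masks_of("top","loose_tile_mid")+bot.masks_of("top","bottom_tote_mid"):
    p=W[m["region"]];p=p[np.isfinite(p[:,0])];q=p[p[:,2]>np.percentile(p[:,2],90)-.008];print(m["p"],rect(q),np.median(q[:,2]),im[m["region"]].mean(0).round())
a=im[140:215,280:380];b=cv2.imread("pics/w5.png")
c=np.zeros((600,640,3),np.uint8);c[:400]=b;c[400:595,:260]=cv2.resize(a,(260,195),interpolation=2);cv2.imwrite("pics/c5.png",c)
go(465,-313,22,-50.4)
E
```

```text
time: 10.72
tool_pos: [0.4337, -0.3381, 0.2164]
tcp_rot: [2.954, 1.069, 0.008]
wrist_force: [-0.9, -0.2, 0.2]
width: 1.003
packed_tile_mid 0.63 [294.  92. 342. 154.] (482.6, -300.1, 59.8, 43.8, 44.39) z [0.0493 0.0506 0.0518] [ 87. 112. 166.]
0.9 (371.1, -73.4, 59.3, 43.7, -35.36) 0.01945666807799773 [35. 40. 45.]
0.69 (377.2, 137.1, 60.2, 44.2, -2.59) 0.01887736450014743 [36. 40. 45.]
0.67 (600.6, -25.4, 58.7, 42.4, -88.64) 0.0703401886504107 [ 51.  75. 129.]
0.91 (601.5, -9.1, 179.8, 64.5, 89.79) 0.07909999779212629 [74. 78. 82.]
t 11.03 pos [ 434.3 -338.7  217.9] w 1.0 q6 0.17 -> d(m) [ 0.0391 -0.001   0.196 ] a(deg) [ 0.24 -0.28  0.07]
```

View pics/c5.png

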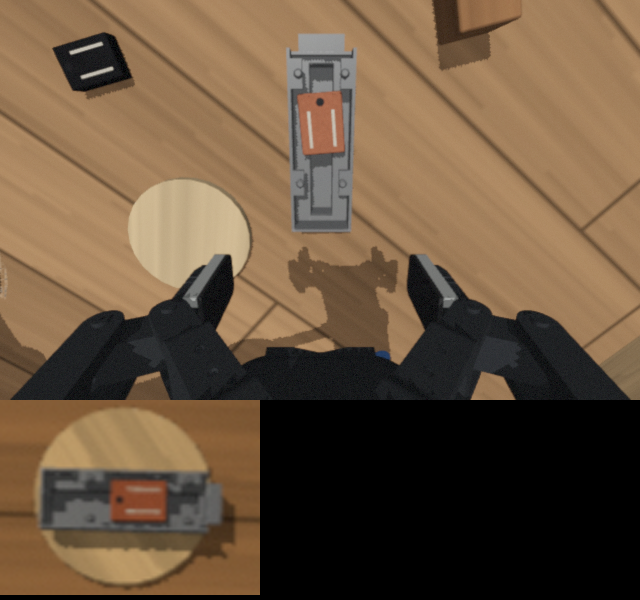

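```bash
cat > tote.py <<'E'
from h import *
import sys
cx,cy,lo,hi=map(float,sys.argv[1:5])
im,d,W=look("wrist")
k=(np.hypot(W[...,0]-cx/1000,W[...,1]-cy/1000)<.12)&(W[...,2]>lo)&(W[...,2]<hi)
k=cv2.morphologyEx(k.astype(np.uint8),cv2.MORPH_OPEN,np.ones((2,2)))>0
p=W[k];print(len(p),rect(p),np.median(p[:,2]))
E
python3 tote.py 465 -313 0.054 0.064
```

```text
2598 (459.8, -321.1, 216.3, 75.8, 39.8) nan
```

```bash
cat > tote.py <<'E'
from h import *
import sys
cx,cy,lo,hi,yaw=map(float,sys.argv[1:6])
im,d,W=look("wrist")
k=(np.hypot(W[...,0]-cx/1000,W[...,1]-cy/1000)<.12)&(W[...,2]>lo)&(W[...,2]<hi)
n,l,st,_=cv2.connectedComponentsWithStats(k.astype(np.uint8),connectivity=8)
i=1+np.argmax(st[1:,4]);p=W[l==i];print(len(p),k.sum(),rect(p),np.median(p[:,2]))
for y in(yaw-.6,yaw-.3,yaw,yaw+.3,yaw+.6):
    t=np.deg2rad(y);q=p[:,:2]*1000@np.array([[np.cos(t),-np.sin(t)],[np.sin(t),np.cos(t)]]);a=np.percentile(q,[.5,99.5],axis=0)
    c=a.mean(0);print(y,np.round(a[1]-a[0],1),"c",np.round([c[0]*np.cos(t)-c[1]*np.sin(t),c[0]*np.sin(t)+c[1]*np.cos(t)],1))
E
python3 tote.py 465 -313 0.052 0.068 39.8
```

```text
2897 2983 (465.0, -314.4, 180.7, 64.1, 39.76) 0.059481047755640726
39.199999999999996 [178.8  64.8] c [ 464.7 -314.6]
39.5 [178.9  64.2] c [ 464.8 -314.5]
39.8 [178.9  63.8] c [ 464.8 -314.5]
40.099999999999994 [178.8  64.2] c [ 464.7 -314.6]
40.4 [178.8  64.8] c [ 464.7 -314.6]
```

```bash
python3 - <<'E'
from h import *
go(465,-314.4,22,-50.2)
E
```

```text
t 11.12 pos [ 434.3 -338.7  217.9] w 0.999 q6 0.17 -> d(m) [ 0.0382 -0.      0.1961] a(deg) [ 0.25 -0.28 -0.15]
```

```bash
python3 -m inch '[{"dx":0.038,"dy":0,"dz":0.04,"ax":0.2,"ay":-0.3,"az":-0.15,"fingers":1},{"dx":0.038,"dy":0,"dz":0.09,"ax":0.2,"ay":-0.3,"az":-0.15,"fingers":1},{"dx":0.038,"dy":0,"dz":0.14,"ax":0.2,"ay":-0.3,"az":-0.15,"fingers":1},{"dx":0.038,"dy":0,"dz":0.17,"ax":0.2,"ay":-0.3,"az":-0.15,"fingers":1},{"dx":0.038,"dy":0,"dz":0.19,"ax":0.2,"ay":-0.3,"az":-0.15,"fingers":1},{"dx":0.038,"dy":0,"dz":0.196,"ax":0.2,"ay":-0.3,"az":-0.15,"fingers":1},{"dx":0.038,"dy":0,"dz":0.196,"ax":0.2,"ay":-0.3,"az":-0.15,"fingers":1},{"dx":0.038,"dy":0,"dz":0.196,"ax":0.2,"ay":-0.3,"az":-0.15,"fingers":0.2},{"dx":0.038,"dy":0,"dz":0.196,"ax":0.2,"ay":-0.3,"az":-0.15,"fingers":0.2},{"dx":0.038,"dy":0,"dz":0.196,"ax":0.2,"ay":-0.3,"az":-0.15,"fingers":0.2},{"dx":0.038,"dy":0,"dz":0.196,"ax":0.2,"ay":-0.3,"az":-0.15,"fingers":0.2}]' 70; python3 - <<'E'
from h import *
go(465,-314.4,200,-50.2);print(bot.read_state()['wrist_force'],bot.read_state()['torque'])
E
```

```text
time: 12.5
tool_pos: [0.4661, -0.3154, 0.0239]
tcp_rot: [2.951, 1.068, 0.003]
wrist_force: [-0.3, -0.1, 6.1]
width: 0.736
t 12.5 pos [ 466.1 -315.4   23.9] w 0.736 q6 0.24 -> d(m) [-1.000e-04 -8.000e-04 -1.761e-01] a(deg) [ 0.21 -0.03 -0.01]
[-0.32183243 -0.13821836  6.11472048] [0.13017267 0.18200406 0.03869436]
```

```bash
python3 -m inch '[{"dx":0,"dy":0,"dz":-0.02,"ax":0,"ay":0,"az":0,"fingers":0.2},{"dx":0,"dy":0,"dz":-0.06,"ax":0,"ay":0,"az":0,"fingers":0.2},{"dx":0,"dy":0,"dz":-0.11,"ax":0,"ay":0,"az":0,"fingers":0.2},{"dx":0,"dy":0,"dz":-0.15,"ax":0,"ay":0,"az":0,"fingers":0.2},{"dx":0,"dy":0,"dz":-0.16,"ax":0,"ay":0,"az":0,"fingers":0.2},{"dx":0,"dy":0,"dz":-0.16,"ax":0,"ay":0,"az":0,"fingers":0.2}]'; python3 - <<'E'
from h import *
go(604,-5.5,180,0);print(bot.read_state()['wrist_force'],bot.read_state()['torque'])
E
```

```text
time: 13.25
tool_pos: [0.4653, -0.3147, 0.1832]
tcp_rot: [2.951, 1.068, 0.002]
wrist_force: [-0.1, -0.0, -2.7]
width: 0.739
t 13.25 pos [ 465.3 -314.7  183.2] w 0.739 q6 0.24 -> d(m) [ 0.3045 -0.1488  0.0028] a(deg) [  0.19   0.07 -50.2 ]
[-0.06061391 -0.03125302 -2.73123353] [0.00092399 0.01767122 0.00934737]
```

```bash
python3 -m inch '[{"dx":0.05,"dy":-0.024,"dz":0.003,"ax":0,"ay":0,"az":-8,"fingers":0.2},{"dx":0.1,"dy":-0.049,"dz":0.003,"ax":0.2,"ay":0,"az":-16,"fingers":0.2},{"dx":0.15,"dy":-0.073,"dz":0.003,"ax":0.2,"ay":0,"az":-25,"fingers":0.2},{"dx":0.2,"dy":-0.098,"dz":0.003,"ax":0.2,"ay":0,"az":-33,"fingers":0.2},{"dx":0.25,"dy":-0.122,"dz":0.003,"ax":0.2,"ay":0,"az":-42,"fingers":0.2},{"dx":0.29,"dy":-0.142,"dz":0.003,"ax":0.2,"ay":0,"az":-48,"fingers":0.2},{"dx":0.3045,"dy":-0.149,"dz":0.003,"ax":0.2,"ay":0.1,"az":-50.2,"fingers":0.2},{"dx":0.3045,"dy":-0.149,"dz":0.013,"ax":0.2,"ay":0.1,"az":-50.2,"fingers":0.2},{"dx":0.3045,"dy":-0.149,"dz":0.033,"ax":0.2,"ay":0.1,"az":-50.2,"fingers":0.2},{"dx":0.3045,"dy":-0.149,"dz":0.053,"ax":0.2,"ay":0.1,"az":-50.2,"fingers":0.2},{"dx":0.3045,"dy":-0.149,"dz":0.053,"ax":0.2,"ay":0.1,"az":-50.2,"fingers":0.2},{"dx":0.3045,"dy":-0.149,"dz":0.053,"ax":0.2,"ay":0.1,"az":-50.2,"fingers":0.2}]'; cat > tt.py <<'E'
from h import *
import sys
cx,cy,lo,hi=map(float,sys.argv[1:5])
im,d,W=look("top",sys.argv[5])
b,_,W2=look("scene",sys.argv[5]+"s")
for w in(W,W2):
  k=(np.abs(w[...,0]-cx/1000)<.045)&(np.abs(w[...,1]-cy/1000)<.125)&(w[...,2]>lo)&(w[...,2]<hi)
  p=w[k]
  if len(p)>20: print(len(p),rect(p),np.median(p[:,2]),"y range",np.round(np.percentile(p[:,1],[1,99])*1000,1),"x",np.round(np.percentile(p[:,0],[1,99])*1000,1))
c=np.zeros((300,760,3),np.uint8);c[:,:380]=cv2.resize(im[130:220,265:379],(380,300),interpolation=2);c[:,380:]=cv2.resize(b[170:260,250:364],(380,300),interpolation=2);cv2.imwrite(f"pics/{sys.argv[5]}c.png",c)
E
python3 tt.py 602 -8 0.158 0.176 t6; python3 -c "
from h import *
go(604,-5.5,108,0)"
```

```text
time: 14.75
tool_pos: [0.6039, -0.0061, 0.1296]
tcp_rot: [-2.222, -2.22, -0.0]
wrist_force: [0.9, 1.3, -2.6]
width: 0.74
112 (585.4, -8.1, 176.3, 30.0, 89.57) 0.1670401870806435 y range [-96.1  76.4] x [570.4 597.7]
522 (608.8, -5.7, 176.9, 76.1, 88.47) 0.1640486427157252 y range [-93.9  80.9] x [571.8 642.9]
t 14.85 pos [604.8  -5.8 130.8] w 0.74 q6 -0.05 -> d(m) [ 0.0003 -0.0008  0.0228] a(deg) [ 0.11 -0.03 -0.03]
```

View pics/t6c.png

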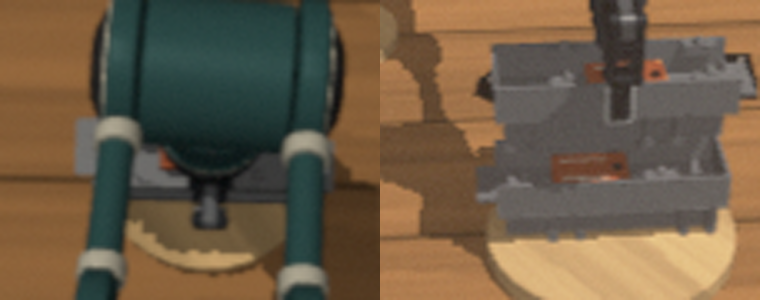

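```bash
python3 - <<'E'
from h import *
for cam in("scene","top"):
  im,d,w=look(cam)
  for n,lo,hi in(("up",.157,.170),("bot",.070,.083)):
    k=(np.abs(w[...,0]-.604)<.045)&(np.abs(w[...,1]+.008)<.125)&(w[...,2]>lo)&(w[...,2]<hi)
    p=w[k]*1000
    if len(p)<20: continue
    far=p[p[:,0]>np.percentile(p[:,0],97)-5]; near=p[p[:,0]<np.percentile(p[:,0],3)+5]
    for m,q in(("far",far),("near",near)): print(cam,n,m,len(q),"y",np.round(np.sort(q[:,1])[[0,2,-3,-1]],1),"x med",np.round(np.median(q[:,0]),1),"slope",np.round(np.degrees(np.polyfit(q[:,1],q[:,0],1)[0]),1))
E
```

```text
scene up far 97 y [-92.8 -90.3  76.3  81.4] x med 638.1 slope -0.0
scene up near 141 y [-92.9 -90.5  81.1  81.3] x med 575.5 slope 0.1
scene bot far 195 y [-94.7 -92.3  81.   81.7] x med 634.7 slope 0.1
scene bot near 50 y [-92.5 -92.2  71.9  80. ] x med 574.1 slope 0.4
top up far 10 y [21.7 26.8 29.4 29.6] x med 593.1 slope 30.1
top up near 65 y [-95.9 -65.7  49.1  49.3] x med 573.1 slope 0.2
top bot far 24 y [-71.2 -68.4  33.7  39.2] x med 574.4 slope -1.2
top bot near 51 y [-71.8 -71.2  50.2  55.7] x med 570.9 slope -0.0
```

```bash
python3 -m inch '[{"dx":-0.0004,"dy":-0.0012,"dz":0.01,"ax":0.1,"ay":0,"az":0,"fingers":0.2},{"dx":-0.0004,"dy":-0.0012,"dz":0.018,"ax":0.1,"ay":0,"az":0,"fingers":0.2},{"dx":-0.0004,"dy":-0.0012,"dz":0.022,"ax":0.1,"ay":0,"az":0,"fingers":0.2},{"dx":-0.0004,"dy":-0.0012,"dz":0.022,"ax":0.1,"ay":0,"az":0,"fingers":0.2}]'; python3 -m inch '[{"dx":0,"dy":0,"dz":0.002,"ax":0,"ay":0,"az":0,"fingers":0.2},{"dx":0,"dy":0,"dz":0.003,"ax":0,"ay":0,"az":0,"fingers":0.2},{"dx":0,"dy":0,"dz":0.003,"ax":0,"ay":0,"az":0,"fingers":0.2}]';
```

```text
time: 15.45
tool_pos: [0.6031, -0.006, 0.1081]
tcp_rot: [-2.221, -2.22, 0.001]
wrist_force: [0.2, -0.4, -3.4]
width: 0.739
time: 15.82
tool_pos: [0.6031, -0.0059, 0.1051]
tcp_rot: [-2.221, -2.22, 0.001]
wrist_force: [-0.5, 0.1, -2.8]
width: 0.742
```

```bash
python3 -m inch '[{"dx":0,"dy":0,"dz":0.001,"ax":0,"ay":0,"az":0,"fingers":0.2},{"dx":0,"dy":0,"dz":0.002,"ax":0,"ay":0,"az":0,"fingers":0.2},{"dx":0,"dy":0,"dz":0.002,"ax":0,"ay":0,"az":0,"fingers":0.2}]'; python3 -m inch '[{"dx":0,"dy":0,"dz":0.001,"ax":0,"ay":0,"az":0,"fingers":0.2},{"dx":0,"dy":0,"dz":0.0015,"ax":0,"ay":0,"az":0,"fingers":0.2},{"dx":0,"dy":0,"dz":0.0015,"ax":0,"ay":0,"az":0,"fingers":0.2}]';
```

```text
time: 16.2
tool_pos: [0.603, -0.0059, 0.1029]
tcp_rot: [-2.221, -2.22, 0.001]
wrist_force: [-0.7, 0.0, -3.4]
width: 0.741
time: 16.58
tool_pos: [0.6032, -0.0059, 0.1019]
tcp_rot: [-2.221, -2.221, 0.0]
wrist_force: [-1.1, -0.7, 1.3]
width: 0.736
```

```bash
python3 -m inch '[{"dx":0,"dy":0,"dz":0.002,"ax":0,"ay":0,"az":0,"fingers":0.2},{"dx":0,"dy":0,"dz":0.002,"ax":0,"ay":0,"az":0,"fingers":0.2},{"dx":0,"dy":0,"dz":0.0015,"ax":0,"ay":0,"az":0,"fingers":0.2}]'
```

```text
time: 16.95
tool_pos: [0.6033, -0.0059, 0.1019]
tcp_rot: [-2.221, -2.221, 0.0]
wrist_force: [-2.9, 1.4, 4.3]
width: 0.738
```

```bash
python3 -m inch '[{"dx":0,"dy":0,"dz":0,"ax":0,"ay":0,"az":0,"fingers":1},{"dx":0,"dy":0,"dz":0,"ax":0,"ay":0,"az":0,"fingers":1},{"dx":0,"dy":0,"dz":0,"ax":0,"ay":0,"az":0,"fingers":1},{"dx":0,"dy":0,"dz":-0.02,"ax":0,"ay":0,"az":0,"fingers":1},{"dx":0,"dy":0,"dz":-0.06,"ax":0,"ay":0,"az":0,"fingers":1},{"dx":-0.02,"dy":0,"dz":-0.12,"ax":0,"ay":0,"az":0,"fingers":1},{"dx":-0.05,"dy":0,"dz":-0.178,"ax":0,"ay":0,"az":0,"fingers":1},{"dx":-0.05,"dy":0,"dz":-0.178,"ax":0,"ay":0,"az":0,"fingers":1},{"dx":-0.05,"dy":0,"dz":-0.178,"ax":0,"ay":0,"az":0,"fingers":1}]'; python3 tote.py 603 -6 0.131 0.142 90; python3 - <<'E'
from h import *
im,d,W=look("wrist","w7")
k=(np.abs(W[...,0]-.603)<.036)&(np.abs(W[...,1]+.006)<.095)&(W[...,2]>.132)&(W[...,2]<.1415)
p=W[k]*1000;A=np.c_[p[:,:2]-[603,-6],np.ones(len(p))];r=np.linalg.lstsq(A,p[:,2],rcond=None)[0];print("rim plane slopes deg",np.degrees(r[:2]).round(2),"z",r[2])
go(525,322,260,90)
E
```

```text
time: 18.08
tool_pos: [0.6037, -0.0563, 0.2814]
tcp_rot: [2.222, 2.22, 0.002]
wrist_force: [0.4, 0.6, -0.5]
width: 1.002
3088 3091 (603.4, -6.8, 180.8, 64.1, 89.95) 0.13738265230210997
89.4 [179.3  64.7] c [603.4  -7.1]
89.7 [179.3  64.1] c [603.4  -7. ]
90.0 [179.3  63.8] c [603.4  -7. ]
90.3 [179.4  64.2] c [603.5  -7. ]
90.6 [179.2  64.8] c [603.5  -7.1]
rim plane slopes deg [-0.03  0.17] z 137.28533360243674
t 18.18 pos [602.5 -55.5 278.5] w 0.998 q6 -0.13 -> d(m) [ 0.3775 -0.0774  0.0191] a(deg) [ -0.09  -0.19 -89.99]
```

```bash
python3 -m inch '[{"dx":0.05,"dy":-0.005,"dz":0.02,"ax":0,"ay":0,"az":-10,"fingers":1},{"dx":0.1,"dy":-0.01,"dz":0.02,"ax":0,"ay":0,"az":-20,"fingers":1},{"dx":0.15,"dy":-0.015,"dz":0.02,"ax":0,"ay":0,"az":-30,"fingers":1},{"dx":0.2,"dy":-0.02,"dz":0.03,"ax":0,"ay":0,"az":-40,"fingers":1},{"dx":0.25,"dy":-0.025,"dz":0.03,"ax":0,"ay":0,"az":-50,"fingers":1},{"dx":0.3,"dy":-0.03,"dz":0.04,"ax":0,"ay":0,"az":-60,"fingers":1},{"dx":0.35,"dy":-0.037,"dz":0.048,"ax":0,"ay":0,"az":-70,"fingers":1},{"dx":0.3775,"dy":-0.037,"dz":0.048,"ax":0,"ay":0,"az":-80,"fingers":1},{"dx":0.3775,"dy":-0.037,"dz":0.048,"ax":-0.1,"ay":-0.2,"az":-90,"fingers":1},{"dx":0.3775,"dy":-0.037,"dz":0.048,"ax":-0.1,"ay":-0.2,"az":-90,"fingers":1},{"dx":0.3775,"dy":-0.037,"dz":0.048,"ax":-0.1,"ay":-0.2,"az":-90,"fingers":1}]'; python3 tote.py 525 322 0.052 0.068 0.3; python3 - <<'E'
from h import *
im,d,W=look("wrist","w8")
a,_,_=look("top","t8")
c=np.zeros((580,640,3),np.uint8);c[:400]=im;c[400:,:300]=cv2.resize(a[140:230,190:340],(300,180),interpolation=2);cv2.imwrite("pics/c8.png",c)
go(525,322,22,90)
E
```

```text
time: 19.55
tool_pos: [0.5645, 0.3217, 0.2297]
tcp_rot: [-0.004, -3.14, 0.002]
wrist_force: [-0.1, -0.1, 0.2]
width: 1.001
2615 2615 (524.9, 320.7, 181.1, 64.2, 0.33) 0.059464277368097285
-0.3 [178.6  65.1] c [523.8 320.7]
0.0 [178.4  64.5] c [523.8 320.7]
0.3 [178.5  63.9] c [523.8 320.7]
0.6 [178.6  64. ] c [523.9 320.7]
0.8999999999999999 [178.5  64.7] c [523.9 320.8]
t 19.7 pos [565.2 321.5 230.7] w 0.998 q6 -1.09 -> d(m) [0.0402 0.0005 0.2087] a(deg) [-0.02 -0.01 -0.11]
```

View pics/c8.png

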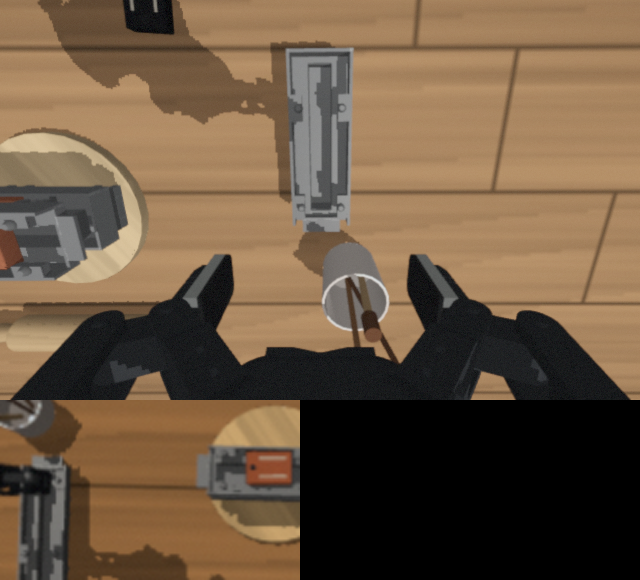

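```bash
python3 -m inch '[{"dx":0.041,"dy":-0.0007,"dz":0.01,"ax":0,"ay":0,"az":-0.1,"fingers":1},{"dx":0.041,"dy":-0.0007,"dz":0.06,"ax":0,"ay":0,"az":-0.1,"fingers":1},{"dx":0.041,"dy":-0.0007,"dz":0.11,"ax":0,"ay":0,"az":-0.1,"fingers":1},{"dx":0.041,"dy":-0.0007,"dz":0.16,"ax":0,"ay":0,"az":-0.1,"fingers":1},{"dx":0.041,"dy":-0.0007,"dz":0.195,"ax":0,"ay":0,"az":-0.1,"fingers":1},{"dx":0.041,"dy":-0.0007,"dz":0.208,"ax":0,"ay":0,"az":-0.1,"fingers":1},{"dx":0.041,"dy":-0.0007,"dz":0.208,"ax":0,"ay":0,"az":-0.1,"fingers":1},{"dx":0.041,"dy":-0.0007,"dz":0.208,"ax":0,"ay":0,"az":-0.1,"fingers":1}]'; python3 -m inch '[{"dx":0,"dy":0,"dz":0,"ax":0,"ay":0,"az":0,"fingers":0.2},{"dx":0,"dy":0,"dz":0,"ax":0,"ay":0,"az":0,"fingers":0.2},{"dx":0,"dy":0,"dz":0,"ax":0,"ay":0,"az":0,"fingers":0.2},{"dx":0,"dy":0,"dz":0,"ax":0,"ay":0,"az":0,"fingers":0.2}]' 70; python3 -m inch '[{"dx":0,"dy":0,"dz":-0.02,"ax":0,"ay":0,"az":0,"fingers":0.2},{"dx":0,"dy":0,"dz":-0.06,"ax":0,"ay":0,"az":0,"fingers":0.2},{"dx":0,"dy":0,"dz":-0.12,"ax":0,"ay":0,"az":0,"fingers":0.2},{"dx":0,"dy":0,"dz":-0.18,"ax":0,"ay":0,"az":0,"fingers":0.2},{"dx":0,"dy":0,"dz":-0.21,"ax":0,"ay":0,"az":0,"fingers":0.2},{"dx":0,"dy":0,"dz":-0.21,"ax":0,"ay":0,"az":0,"fingers":0.2},{"dx":0,"dy":0,"dz":-0.21,"ax":0,"ay":0,"az":0,"fingers":0.2}]'; python3 -c "
from h import *
go(603.2,-5.9,225,0.3)"
```

```text
time: 20.7
tool_pos: [0.5258, 0.3216, 0.0248]
tcp_rot: [0.001, 3.139, 0.002]
wrist_force: [0.2, 0.4, 0.3]
width: 1.002
time: 21.2
tool_pos: [0.5278, 0.3228, 0.0275]
tcp_rot: [0.001, 3.135, 0.006]
wrist_force: [0.3, -0.1, 7.1]
width: 0.736
time: 22.08
tool_pos: [0.5252, 0.3214, 0.2359]
tcp_rot: [0.001, 3.137, 0.004]
wrist_force: [-0.5, -0.5, -2.8]
width: 0.738
t 22.07 pos [525.2 321.4 235.9] w 0.738 q6 -1.06 -> d(m) [-0.0781 -0.3273  0.0105] a(deg) [ 0.33  0.1  89.66]
```

```bash
cat > held.py <<'E'
from h import *
s=bot.read_state();im,d,W=look("wrist","held")
R0=R.from_rotvec(s["tcp_rot"]);T=R0.inv().apply((W.reshape(-1,3)-s["tool_pos"]))*1000
T=T[np.isfinite(T[:,0])]
k=(np.abs(T[:,1])<36)&(T[:,0]>20)&(T[:,0]<120)&(T[:,2]<-20)&(T[:,2]>-45)
p=T[k];print(len(p));h=np.histogram(p[:,2],bins=range(-46,-19,2));print(list(zip(h[1],h[0])))
print("x",np.percentile(p[:,0],[50,90,97,99,99.8]).round(1),"y",np.percentile(p[:,1],[.5,2,98,99.5]).round(1))
E
python3 held.py
```

```text
11781
[(np.int64(-46), np.int64(0)), (np.int64(-44), np.int64(0)), (np.int64(-42), np.int64(0)), (np.int64(-40), np.int64(214)), (np.int64(-38), np.int64(365)), (np.int64(-36), np.int64(294)), (np.int64(-34), np.int64(5563)), (np.int64(-32), np.int64(2886)), (np.int64(-30), np.int64(600)), (np.int64(-28), np.int64(592)), (np.int64(-26), np.int64(499)), (np.int64(-24), np.int64(416)), (np.int64(-22), np.int64(352))]
x [56.5 90.6 91.9 92.2 92.5] y [-33.  -32.7  30.6  30.9]
```

View pics/held.png

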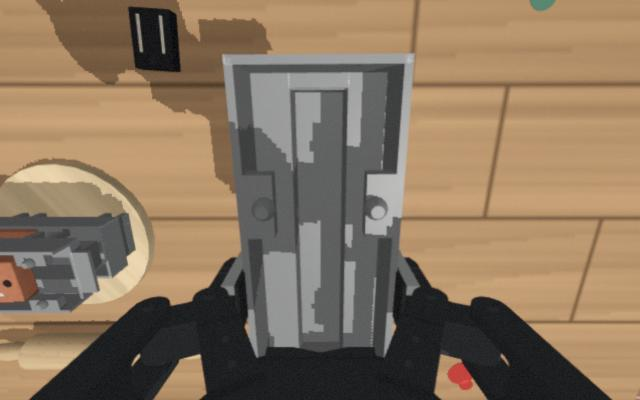

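```bash
python3 -m inch '[{"dx":0,"dy":-0.05,"dz":0,"ax":0.3,"ay":0.1,"az":0,"fingers":0.2},{"dx":-0.01,"dy":-0.1,"dz":0,"ax":0.3,"ay":0.1,"az":10,"fingers":0.2},{"dx":-0.02,"dy":-0.15,"dz":0,"ax":0.3,"ay":0.1,"az":20,"fingers":0.2},{"dx":-0.03,"dy":-0.2,"dz":0,"ax":0.3,"ay":0.1,"az":30,"fingers":0.2},{"dx":-0.04,"dy":-0.25,"dz":0,"ax":0.3,"ay":0.1,"az":40,"fingers":0.2},{"dx":-0.05,"dy":-0.28,"dz":0,"ax":0.3,"ay":0.1,"az":50,"fingers":0.2},{"dx":-0.06,"dy":-0.31,"dz":0,"ax":0.3,"ay":0.1,"az":60,"fingers":0.2},{"dx":-0.078,"dy":-0.33,"dz":0,"ax":0.3,"ay":0.1,"az":70,"fingers":0.2},{"dx":-0.078,"dy":-0.33,"dz":0,"ax":0.3,"ay":0.1,"az":80,"fingers":0.2},{"dx":-0.078,"dy":-0.33,"dz":0,"ax":0.3,"ay":0.1,"az":89.9,"fingers":0.2},{"dx":-0.078,"dy":-0.33,"dz":0.02,"ax":0.3,"ay":0.1,"az":89.9,"fingers":0.2},{"dx":-0.078,"dy":-0.33,"dz":0.04,"ax":0.3,"ay":0.1,"az":89.9,"fingers":0.2},{"dx":-0.078,"dy":-0.33,"dz":0.04,"ax":0.3,"ay":0.1,"az":89.9,"fingers":0.2},{"dx":-0.078,"dy":-0.33,"dz":0.04,"ax":0.3,"ay":0.1,"az":89.9,"fingers":0.2}]'; python3 held.py | tail -1; python3 - <<'E'
from h import *
im,d,w=look("scene","s9")
for n,lo,hi in(("up",.222,.236),("mid",.130,.143)):
    k=(np.abs(w[...,0]-.604)<.045)&(np.abs(w[...,1]+.008)<.125)&(w[...,2]>lo)&(w[...,2]<hi)
    p=w[k]*1000
    near=p[p[:,0]<np.percentile(p[:,0],3)+5];far=p[p[:,0]>np.percentile(p[:,0],97)-5]
    for m,q in(("far",far),("near",near)): print(n,m,len(q),"y",np.round(np.sort(q[:,1])[[0,2,-3,-1]],1),"x med",np.round(np.median(q[:,0]),1))
go(603.3,-8.2,174,0)
E
```

```text
time: 23.88
tool_pos: [0.6025, -0.0087, 0.1939]
tcp_rot: [-2.218, -2.223, 0.003]
wrist_force: [-0.3, -0.3, -1.9]
width: 0.737
x [56.6 90.8 92.1 92.4 92.7] y [-31.7 -31.3  31.9  32.3]
up far 27 y [-14.4 -14.3  -0.7  -0.6] x med 647.5
up near 97 y [-93.8 -91.4  79.6  81.9] x med 573.5
mid far 221 y [-93.3 -93.2  81.3  82.1] x med 634.9
mid near 132 y [-93.4 -90.9  78.8  81.8] x med 573.6
t 23.98 pos [603.3  -8.8 195.3] w 0.734 q6 -0.06 -> d(m) [ 0.0006 -0.      0.0213] a(deg) [0.01 0.04 0.11]
```

```bash
python3 -m inch '[{"dx":0.0003,"dy":0,"dz":0.01,"ax":0,"ay":0,"az":0.1,"fingers":0.2},{"dx":0.0003,"dy":0,"dz":0.018,"ax":0,"ay":0,"az":0.1,"fingers":0.2},{"dx":0.0003,"dy":0,"dz":0.022,"ax":0,"ay":0,"az":0.1,"fingers":0.2},{"dx":0.0003,"dy":0,"dz":0.0225,"ax":0,"ay":0,"az":0.1,"fingers":0.2}]'; python3 -m inch '[{"dx":0,"dy":0,"dz":0.002,"ax":0,"ay":0,"az":0,"fingers":0.2},{"dx":0,"dy":0,"dz":0.003,"ax":0,"ay":0,"az":0,"fingers":0.2},{"dx":0,"dy":0,"dz":0.003,"ax":0,"ay":0,"az":0,"fingers":0.2}]'
```

```text
time: 24.48
tool_pos: [0.603, -0.0085, 0.1721]
tcp_rot: [-2.221, -2.221, 0.002]
wrist_force: [-0.6, -0.6, -2.6]
width: 0.739
time: 24.85
tool_pos: [0.603, -0.0085, 0.1691]
tcp_rot: [-2.221, -2.221, 0.002]
wrist_force: [0.2, 0.7, -2.5]
width: 0.735
```

```bash
python3 -m inch '[{"dx":0,"dy":0,"dz":0.001,"ax":0,"ay":0,"az":0,"fingers":0.2},{"dx":0,"dy":0,"dz":0.002,"ax":0,"ay":0,"az":0,"fingers":0.2},{"dx":0,"dy":0,"dz":0.002,"ax":0,"ay":0,"az":0,"fingers":0.2}]'; python3 -m inch '[{"dx":0,"dy":0,"dz":0.001,"ax":0,"ay":0,"az":0,"fingers":0.2},{"dx":0,"dy":0,"dz":0.002,"ax":0,"ay":0,"az":0,"fingers":0.2},{"dx":0,"dy":0,"dz":0.002,"ax":0,"ay":0,"az":0,"fingers":0.2}]'
```

```text
time: 25.22
tool_pos: [0.6028, -0.0085, 0.167]
tcp_rot: [-2.221, -2.221, 0.002]
wrist_force: [0.5, -0.8, -2.0]
width: 0.737
time: 25.6
tool_pos: [0.6032, -0.0084, 0.1656]
tcp_rot: [2.221, 2.221, -0.001]
wrist_force: [-0.6, 1.1, 1.0]
width: 0.736
```

Contact is at about 165.5, the predicted seated height. I'll press slightly, release, lift and check.

```bash
python3 -m inch '[{"dx":0,"dy":0,"dz":0.002,"ax":0,"ay":0,"az":0,"fingers":0.2},{"dx":0,"dy":0,"dz":0.002,"ax":0,"ay":0,"az":0,"fingers":0.2},{"dx":0,"dy":0,"dz":0.0015,"ax":0,"ay":0,"az":0,"fingers":0.2}]'; python3 -m inch '[{"dx":0,"dy":0,"dz":0,"ax":0,"ay":0,"az":0,"fingers":1},{"dx":0,"dy":0,"dz":0,"ax":0,"ay":0,"az":0,"fingers":1},{"dx":0,"dy":0,"dz":0,"ax":0,"ay":0,"az":0,"fingers":1},{"dx":0,"dy":0,"dz":-0.02,"ax":0,"ay":0,"az":0,"fingers":1},{"dx":0,"dy":0,"dz":-0.06,"ax":0,"ay":0,"az":0,"fingers":1},{"dx":-0.02,"dy":0,"dz":-0.12,"ax":0,"ay":0,"az":0,"fingers":1},{"dx":-0.05,"dy":0,"dz":-0.17,"ax":0,"ay":0,"az":0,"fingers":1},{"dx":-0.05,"dy":0,"dz":-0.17,"ax":0,"ay":0,"az":0,"fingers":1},{"dx":-0.05,"dy":0,"dz":-0.17,"ax":0,"ay":0,"az":0,"fingers":1}]'; python3 tote.py 603 -6 0.188 0.202 90|head -4; python3 - <<'E'
from h import *
im,d,W=look("wrist","w10")
k=(np.abs(W[...,0]-.603)<.036)&(np.abs(W[...,1]+.006)<.095)&(W[...,2]>.188)&(W[...,2]<.2015)
p=W[k]*1000;A=np.c_[p[:,:2]-[603,-6],np.ones(len(p))];r=np.linalg.lstsq(A,p[:,2],rcond=None)[0];print("rim plane slopes deg",np.degrees(r[:2]).round(2),"z",r[2])
b,_,w=look("scene","s10")
c=np.zeros((600,800,3),np.uint8);c[:312,:500]=cv2.resize(im,(500,312));c[312:,:]=cv2.resize(b[130:266,190:566],(800,288),interpolation=2);cv2.imwrite("pics/c10.png",c)
E
```

```text
time: 25.98
tool_pos: [0.6033, -0.0084, 0.1655]
tcp_rot: [2.221, 2.221, -0.001]
wrist_force: [-2.4, 1.0, 3.9]
width: 0.737
time: 27.1
tool_pos: [0.6033, -0.0583, 0.3364]
tcp_rot: [2.221, 2.22, 0.001]
wrist_force: [-0.2, -0.7, 0.0]
width: 1.001
3387 3390 (603.9, -5.2, 180.8, 64.6, -89.51) 0.1973481488492137
89.4 [178.3  65.8] c [603.6  -4.3]
89.7 [178.3  65.1] c [603.6  -4.4]
90.0 [178.2  64.5] c [603.6  -4.4]
rim plane slopes deg [ 0.01 -0.34] z 196.8793397074134
```

View pics/c10.png

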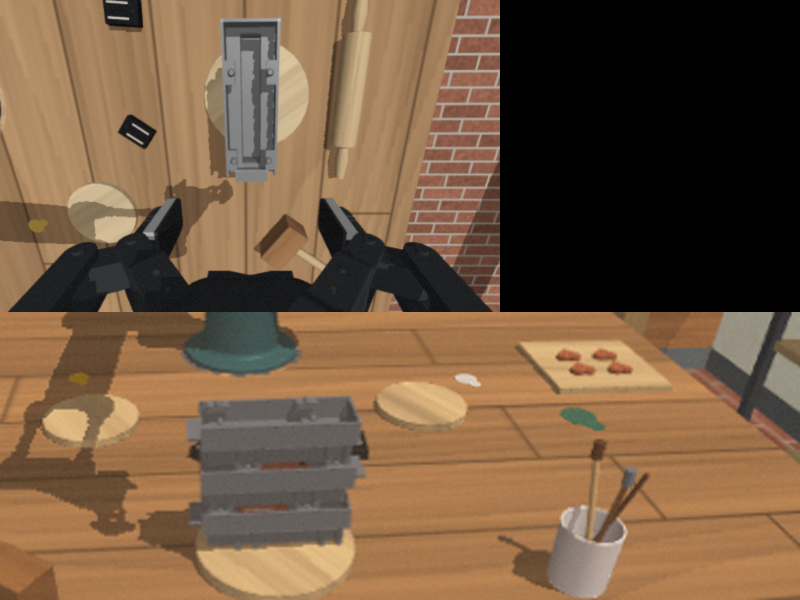

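```bash
python3 - <<'E'
from h import *
im,d,W=look("wrist");P=W*1000
for y in(-72,-40,-5,30,72):
  for x0 in(603.6-30.5,603.6+30.5):
    k=(np.abs(P[...,0]-x0)<1.5)&(np.abs(P[...,1]+5-y)<12)&(P[...,2]>185)&(P[...,2]<203);print(y,round(x0),k.sum(),np.percentile(P[...,2][k],[30,50,80]).round(1))
b,_,w=look("scene")
m=bot.masks_of("scene","packed_tile_mid")
for q in m: p=w[q["region"]];p=p[np.isfinite(p[:,0])];print("tile",round(float(q["p"]),2),np.median(p,0).round(3))
E
```

```text
-72 573 56 [197.2 197.6 198.1]
-72 634 69 [197.2 197.4 198.1]
-40 573 68 [197.3 197.6 198.1]
-40 634 102 [196.1 197.2 198. ]
-5 573 91 [197.2 197.6 198.1]
-5 634 104 [196.9 197.4 198. ]
30 573 102 [197.2 197.4 198. ]
30 634 90 [197.3 197.6 198.1]
72 573 137 [195.1 196.7 197.6]
72 634 97 [196.9 197.3 197.8]
tile 0.31 [ 0.633 -0.007  0.115]
```

```bash
python3 -c "
from workcell import bot
print(bot.finish_job())"
```

```text
the job is handed in; nothing more can be done
None
```

The job is done and handed in at about 27.5 s of robot time. The loose tile lies in the bottom tote, with the full tote stacked on it and the empty tote on top.

**Tile:** After release it lay flat between the ledges of the bottom tote, 16 mm in front of mid-length, with its top at about 70 mm. I did not measure it again once it was covered, but red still showed between the totes at both tile levels in the last picture.

**Stack:** Each tote was turned end for end over the one below. The picture shows the lips alternating left, right, left on the round board.

| Tote | Seated height | Rim height by camera (nominal) | Check |
|---|---|---|---|
| Full (second) | as predicted; did not sink when pressed (about 7 N) | 137.3 mm (138) | level within 0.2° |
| Empty (top) | as predicted; did not sink when pressed (about 6 N) | about 197.5 mm (198) | nine of ten rim spots within 0.4 mm |

**Disagreements and gaps:**
- The plane fit on the top rim gave a 0.34° lengthwise tilt, but the spot heights do not bear that out.
- One of the ten rim spots, at the back end, read 0.8 mm low, where its readings also scattered most.
- The wrist camera puts the centre of the top tote about 2 mm from the second tote's along the length. I took this as measurement bias, because the height shows the studs are home.
- I did not measure the rolling pin, jar and mallet again; they look undisturbed where they show in the last pictures.

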